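# Unlock the gauging slide and hold the glass at its notch under the dial gauge

## Task

A mirror glass sits on the parked shuttle of the gauging slide, which a swing hook locks to the bed. Turn the bar handle of the hook over until it snaps into its free position, then take the shuttle by its upright grip tab and slide it along the rail until you feel its ball click into the notch, with the glass centred under the dial gauge, without running on past the notch. A spring pulls the shuttle home when it is let go, so finish still holding it at the notch for the reading; leave the handle free, keep off the gauge and leave the other things on the bench where they are.

Things in the scene. Friction and masses are not known exactly. Their poses are not given: they have to be found in the camera images.
- gauging_slide: Flat grey bed of the gauging slide, 160 x 450 mm, its top 12 mm above the bench; it does not give way. Origin at the centre of its underside; y runs along the rail towards the parked end (robot's left), x across it away from the robot, z up. The rail lies at x = -20 mm.
- lock (a joint): Lock handle angle about its vertical shaft, rad: 0 locked (hook round the shuttle's pin, bar parallel to the rail), 1.25 free, hard stops at both. Grows anticlockwise from above. An over-centre spring drives it to the nearer stop with about 0.1 N m, changing sides at 0.625. Locked, the shuttle moves 2 mm at most.
- lock_grip (a point): On the handle's shaft axis, half-way up its black bar, 86 mm above the bench, at bed x = -45, y = 205 mm. Bar: 12 mm thick, 64 long, 28 high (72 to 100 mm above the bench), centred on the shaft; under it a 12 mm neck, a collar 25 mm across (top at 62 mm) and a flat steel hook. The point turns with the bar, its y axis along it, parallel to the bed's y when locked.
- shuttle (a joint): Shuttle travel, m: 0 parked at the left, growing towards the bed's -y (robot's right) to the end stop at 0.225. A spring pulls it to 0 with 3.5 N (parked) to 4.6 N (end stop), friction 0.3 N. Climbing out of either side of the notch takes about 2 N more; the ball alone does not hold the shuttle against the spring.
- shuttle_grip (a point): Middle of the shuttle's black upright grip tab, 70 mm above the bench, 88 mm in front of the rail line. Tab: 14 mm thick along the rail, 30 mm across it, 46 to 90 mm above the bench (lowest 4 mm a wider flange), on a bracket 40 mm wide. Behind it lies the shuttle plate, 98 x 132 mm, with the glass (top 57 mm high). Axes as the bed.
- ball (a point): Sprung ball under the brass plunger at the back of the shuttle, 26 mm above the bench; along the rail it stands level with the middle of the grip tab and of the glass. Axes as the bed.
- notch (a point): Notch between two steel dowels on the gauge stand's foot, behind the rail, in line with the dial gauge's stem; 15 to 95 mm to the -y side of the bed's origin (105 to 185 mm of travel). Axes as the bed: the ball sits in the notch when point ball has y = 0 here. It meets the first dowel about 14 mm before the notch, tops it at 7 mm and drops in.
- gauge_stand: Gauge stand, fixed: dark foot on the bed, 14 mm steel column behind the rail, 209 mm high over the bench, and a dial gauge 57 mm across on an arm over the rail, 97 to 155 mm above the bench, dial to the robot; the face is 75 mm behind the grip tab's middle. Origin below the notch on the bed's top, axes as the bed.
- pen_marker: Blue and white marker pen lying on the bench, 17 x 135 x 16 mm. Bystander. Origin under its middle, long axis y.
- gauge_block: Plain steel gauge block standing on the bench, 12 x 35 x 30 mm, in front of the slide. Bystander. Origin at the centre of its underside.
- masking_roll: Roll of masking tape lying flat, 100 mm across, 25 mm high. Bystander. Origin at the centre of its underside.
- tape_roll: Roll of black tape lying flat to the left of the slide, 63 mm across, 19 mm high. Bystander. Origin at the centre of its underside.
- brass_weight_0: Brass test weight with a knob, 40 mm across, 49 mm high. Bystander. Origin at the centre of its underside.
- glue_bottle: White bottle with a pointed cap, 41 mm across, 105 mm high, standing. Bystander. Origin at the centre of its underside.
- connector: Small connector housing lying behind the slide, 22 x 49 x 22 mm. Bystander. Origin at the centre of its underside.

How it is judged (in metres and radians):
On the way, in this order (a step that is already met when the one before it is completed fails the run):
1. the lock handle stands in its free position while the shuttle is still parked (value of joint lock above 1.15 rad and value of joint shuttle below 0.02 m), for 0.2 s.
2. the shuttle is held by the fingers with its ball in the notch (y of ball in the frame of notch between -0.003 and 0.003 m and contact force between the fingers and shuttle above 1 N), for 0.3 s.
At the end, for the whole second after the job is handed in: The lock handle is in its free position (past 1.15 rad), the shuttle stands still with its ball within 3 mm of the notch, and the fingers still hold the shuttle (contact force over 1 N) (all of step 2 and value of joint lock above 1.15 rad and velocity of joint shuttle between -0.01 and 0.01 m/s); the arm keeps its last pose, push and grip.
It fails at once if the shuttle is run more than 12 mm past the notch (y of ball in the frame of notch below -0.012 m).
It fails at once if the gauge stand is bumped (over 4 N) (contact force between any of the arm, the fingers and gauge_stand above 4 N).
It fails at once if a bystander is moved more than 25 mm (distance of any of pen_marker, gauge_block, masking_roll, tape_roll, brass_weight_0, glue_bottle, connector from where it was at the start of the episode above 0.025 m).
It also fails if it takes over 53 s, if anything falls off the work surface, if the arm or the gripper's body presses on something with over 40 N, if the wrist force passes 120 N, or if a joint passes its speed limit or range.

## Robot

A 6-joint arm with a two-finger parallel gripper is mounted at the origin on a cart in front of the work surface, level with it; the furniture and walls round the work are solid. World frame = base frame: x ahead of the robot, y to its left, z up, the work surface at z = 0. Lengths are in m, angles in degrees, forces in N, time in s.
With the tool pointing down it reaches from about 0.275 to 0.725 m from the base axis. Payload 15.9 kg.
Tool frame: the origin (TCP) lies at the very end of the fingers, on their centre line; the grasp point (between the pads) lies 19 mm behind it (env.grasp_offset is the distance from the TCP to the grasp point, in m); z points along the fingers, y is the line along which they close (so a half turn about z gives the same grasp; the last joint's range is limited). The gripper opens to 85 mm and grips with 20 to 120 N. Pads are 22 mm wide; open, the fingers measure 114 mm over their backs; the gripper's body (76 mm by 85 mm) begins 54 mm behind the grasp point. The pads swing forward as they close: fully open they stand 13 mm farther back than shut.
Start: joints at [-68.87, 12.198, -1.971, 75.831, 0, 90], TCP at [0.18, -0.466, 0.231] pointing down, gripper open.
Joint ranges: [-170.91, 170.91], [-42.67, 98.43], [-65.05, 77.54], [-120.47, 116.71], [-90, 82.35], [-180, 180]. Speed limits (degrees/s): [108.29, 108.29, 136.94, 147.25, 180, 180].

## Interface

Orientations are given as a 3x3 rotation matrix whose columns are the frame's x, y, z axes.
In Python, from workcell import env gives the robot as it stands.
- The arm moves only by the shell command python3 -m creep 'ROWS'. ROWS is text: rows parted by semicolons, each of 5 numbers parted by spaces: the opening, from 0 (shut) to 1 (fully open), then the shift along the tool's x, y, z in mm, then the turn about the tool's z in units of 6 degrees (1.0 is 6 degrees). A call has 1 to 8 rows; each row shifts and turns the commanded pose from where the row before left it, along the tool's axes as they then stand; what a row does not reach is not made up. A row lasts 1/10 s, in which the tool goes at most 50 mm and 8.59 degrees, less where a joint would pass 70% of its speed; a pose out of reach is approached as far as the arm can. A call is refused whole if a number of a shift passes 50 or a number of a turn 1, either way. A call with a gripper value outside its range is refused whole. The fingers move at their own pace and stop on an object; the grip force is fixed at half the most. Time passes only in rows, so rows that do not move let the fingers close. It gives the time, the measured TCP pose, the force, the opening and the grip force at its end, in the units of the state.
- env.sense(): the state, without advancing time (a new reading comes with each control period).
- env.snapshot(name): name is "scene" or "top"; returns (picture, depth): 480x640x3 uint8, red, green, blue; 480x640 float32, m along the optical axis (not along the pixel's ray), 0 where there is no reading.
- env.camera_info(name): a dict with "K" (3x3 intrinsics, pixels), "distortion" ([k1, k2, p1, p2, k3] as OpenCV has them; the pictures are not rectified), "cam_to_world" (4x4, takes a point from camera to world coordinates). Camera axes: x right, y down, z forward; pixel columns grow to the right and rows downward; lengths in m; the calibration is good to about 2 mm. A picture is of the moment at which its call begins. camera_info takes no time and is no camera call.
- env.job_done(): hands the job in; it is judged then, once.
Trained networks look in the newest picture that a camera, given by its name, has taken for a name from the list of things; names that differ only in an ending like _2 or _b are one class to them, and where a whole thing is asked for, a point or a joint stands for the part that bears it (a point fixed in the world has none). Each returns a list of dicts, best first, with "score" (0 to 1); they miss things now and then, are a little off and sometimes report something else, mostly with a low value. They report only what shows in the picture. A call takes as long as a camera call.
- env.boxes_of(query, camera): "location" ([x, y, z] in m, in world coordinates, good to about 4 mm: the middle of the surface that is visible of it).
- env.trace(query, camera): "region" (480x640 bool, what is visible of it).
- env.tip_of(query, camera): "location" ([x, y, z] in m, in world coordinates, good to about 4 mm: a listed point, or the origin of a listed thing).
The state is a dict: "time_s": time; "joint_pos": joint angles; "dq": joint speeds; "joint_torque": joint torques, N m; "position": TCP position; "orientation": TCP orientation; "contact_force": force on the tool from outside, world axes, zero at the start; "ft_torque": the same for the moment, N m; "width": opening from 0.0 (shut) to 1.0 (fully open); "finger_force": force on a finger pad.
Only numpy, scipy, OpenCV 4.12 (cv2) and the standard library are available. Lean on these libraries where they do the work, as an engineer would, in place of code of your own. Each camera call takes 0.05 s, during which the arm holds its last target. There are 200 camera calls.

## Working session

There is one attempt and no reset: what is moved stays moved. The work goes in short steps, Python scripts to look and compute and a shell command to move; the robot and the scene stay as the last step left them, time stands still between calls to the robot, and variables do not carry over. Pictures are saved under pics/ and viewed, at most 10 in all, crops included, and the job is handed in when it is done.

```bash
mkdir -p pics; python3 - <<'E'
from workcell import env
import cv2,numpy as np
for c in ("scene","top"):
    p,d=env.snapshot(c); cv2.imwrite(f"pics/{c}0.png",p[:,:,::-1])
    for q in ("gauging_slide","lock_grip","shuttle_grip","ball","notch","gauge_stand"):
        r=env.tip_of(q,c)[:2]
        print(c,q,[(np.round(x["location"],4).tolist(),round(x["score"],2)) for x in r])
s=env.sense(); print(s["position"],s["orientation"],s["time_s"],s["contact_force"],s["width"])
E
```

```text
scene gauging_slide [([0.5694, -0.0417, 0.001], 0.59)]
scene lock_grip [([0.5178, 0.163, 0.0854], 0.55)]
scene shuttle_grip [([0.4588, 0.0489, 0.0716], 0.68)]
scene ball [([0.6003, 0.0472, 0.0262], 0.55), ([0.4581, 0.0471, 0.0711], 0.4)]
scene notch [([0.6066, -0.0801, 0.0242], 0.71)]
scene gauge_stand [([0.6046, -0.076, 0.0077], 0.67)]
top gauging_slide [([0.5686, -0.0442, -0.0043], 0.62), ([0.5239, 0.3448, 0.0013], 0.2)]
top lock_grip [([0.5222, 0.1637, 0.0867], 0.65), ([0.605, 0.05, 0.0252], 0.56)]
top shuttle_grip [([0.4573, 0.0473, 0.069], 0.87)]
top ball [([0.6013, 0.048, 0.0259], 0.88)]
top notch [([0.6099, -0.0794, 0.0233], 0.9)]
top gauge_stand [([0.6067, -0.0846, 0.0078], 0.92), ([0.3862, 0.0721, -0.0008], 0.37)]
[ 0.18023848 -0.46637234  0.23129845] [[ 9.32774344e-01  3.60460848e-01  1.62806574e-05]
 [ 3.60460848e-01 -9.32774344e-01 -4.77491061e-06]
 [ 1.34650112e-05  1.03224537e-05 -1.00000000e+00]] 0.7 [-0.19863593 -0.4816684   0.50002841] 0.9990706506709942
```

View pics/scene0.png

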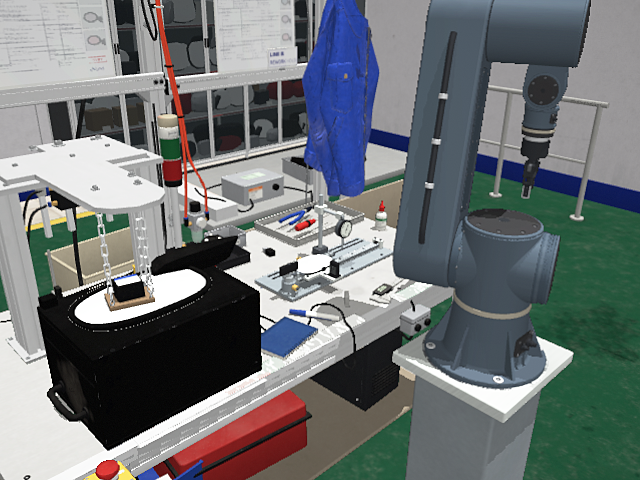

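View pics/top0.png

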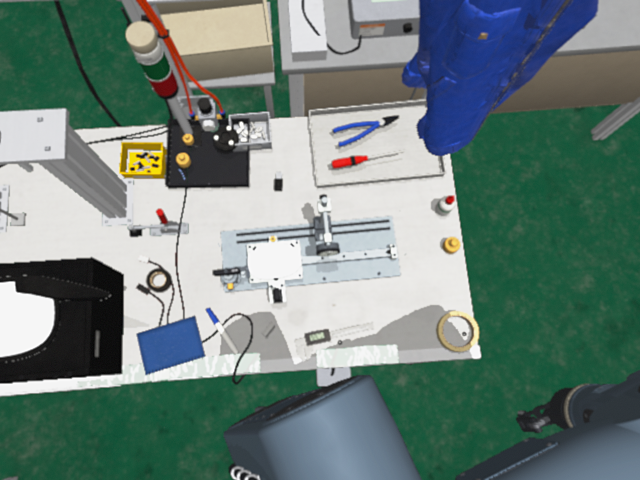

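The scene view shows the slide on the bench with the gauge stand at about (335,230). In the top view the bed spans (220–400, 217–290), with the lock bar at (228,271), the tab at (278,295) and the gauge at (325,245). It is yawed a few degrees. Next I'll measure the yaw and turn the tool.

```bash
cat > h.py <<'E'
from workcell import env
import numpy as np, cv2
def go(x,y,z,ang):   # tool-x heading in deg wanted
    s=env.sense(); R=np.array(s["orientation"]); p=np.array(s["position"])
    a=np.degrees(np.arctan2(R[1,0],R[0,0])); da=(ang-a+180)%360-180
    print("t",round(s["time_s"],2),"pos",p.round(4),"head",round(a,1),"turn units",round(-da/6,2))
    th=np.radians(ang); X=np.array([np.cos(th),np.sin(th),0]);Z=np.array([0,0,-1.]);Y=np.cross(Z,X)
    d=(np.array([x,y,z])-p)*1000
    print("mm after turn:",(X@d).round(1),(Y@d).round(1),(Z@d).round(1))
def cloud(c,m,d):
    I=env.camera_info(c);v,u=np.nonzero(m&(d>0));z=d[v,u]
    n=cv2.undistortPoints(np.c_[u,v].astype(float)[:,None],I["K"],np.array(I["distortion"]))[:,0]
    P=np.c_[n*z[:,None],z,np.ones(len(z))]; return (P@np.array(I["cam_to_world"]).T)[:,:3]
E
python3 - <<'E'
from h import *
p,d=env.snapshot("top")
for q,lo,hi in (("gauging_slide",.004,.02),("lock_grip",.09,.11),("shuttle_grip",.08,.10)):
    r=env.trace(q,"top")
    if not r: print(q,"none");continue
    P=cloud("top",r[0]["region"],d);P=P[(P[:,2]>lo)&(P[:,2]<hi)]
    (c,s,a)=cv2.minAreaRect((P[:,:2]*1000).astype(np.float32)); print(q,r[0]["score"],len(P),np.round(c,1),np.round(s,1),round(a,2),P[:,2].mean())
go(.522,.1635,.2,94)
E
python3 -m creep '1 0 0 0 -1;1 0 0 0 -1;1 0 0 0 -1;1 0 0 0 -1;1 0 0 0 -1;1 0 0 0 -1;1 0 0 0 -1;1 0 0 0 -1'
```

```text
gauging_slide 0.9 6527 [553.  -32.2] [198.4 468.7] 1.29 0.013038392626796572
lock_grip 0.82 149 [518.3 162.3] [13.9 61.5] 3.87 0.0994990156335241
shuttle_grip 0.55 80 [458.7  46.8] [32.5 13.7] 4.46 0.08964379711907407
t 0.9 pos [ 0.1802 -0.4664  0.2313] head 21.1 turn units -12.14
mm after turn: 604.5 384.9 31.3
time_s: 1.7
position: [0.1802, -0.4664, 0.2313]
orientation: [[0.352, 0.936, -0.0], [0.936, -0.352, -0.0], [-0.0, -0.0, -1.0]]
contact_force: [0.6, -0.1, 0.3]
width: 0.999
finger_force: 0.0
```

```bash
python3 -m creep '1 0 0 0 -1;1 0 0 0 -1;1 0 0 0 -1;1 0 0 0 -1;1 0 0 0 -0.14;1 38 24 0 0;1 38 24 0 0;1 38 24 0 0' >/dev/null
python3 -m creep '1 38 24 0 0;1 38 24 0 0;1 38 24 0 0;1 38 24 0 0;1 38 24 0 0;1 38 24 0 0;1 38 24 0 0;1 38 24 0 0'
python3 -c "
from h import *
go(.5185,.1625,.13,94)"
```

```text
time_s: 3.3
position: [0.4152, -0.0292, 0.2315]
orientation: [[-0.066, 0.998, 0.001], [0.998, 0.066, -0.0], [-0.0, 0.001, -1.0]]
contact_force: [0.7, -1.0, 0.1]
width: 1.0
finger_force: 0.0
t 3.3 pos [ 0.4152 -0.0292  0.2315] head 93.8 turn units -0.03
mm after turn: 184.0 116.4 101.5
```

```bash
python3 -m creep '1 36 23 0 0;1 36 23 0 0;1 36 23 0 0;1 36 23 0 0;1 36 23 20 0;1 0 0 25 0;1 0 0 25 0;1 0 0 0 0'
python3 - <<'E'
from h import *
go(.5185,.1625,.068,94)
p,d=env.snapshot("scene"); cv2.imwrite("pics/s1.png",cv2.resize(p[200:320,240:400],None,fx=5,fy=5)[:,:,::-1])
E
```

```text
time_s: 4.1
position: [0.5152, 0.1562, 0.1584]
orientation: [[-0.067, 0.998, -0.005], [0.998, 0.067, -0.001], [-0.001, -0.005, -1.0]]
contact_force: [-0.4, -0.1, 0.9]
width: 1.002
finger_force: 0.0
t 4.1 pos [0.5152 0.1562 0.1584] head 93.9 turn units -0.02
mm after turn: 6.0 3.7 90.4
```

View pics/s1.png

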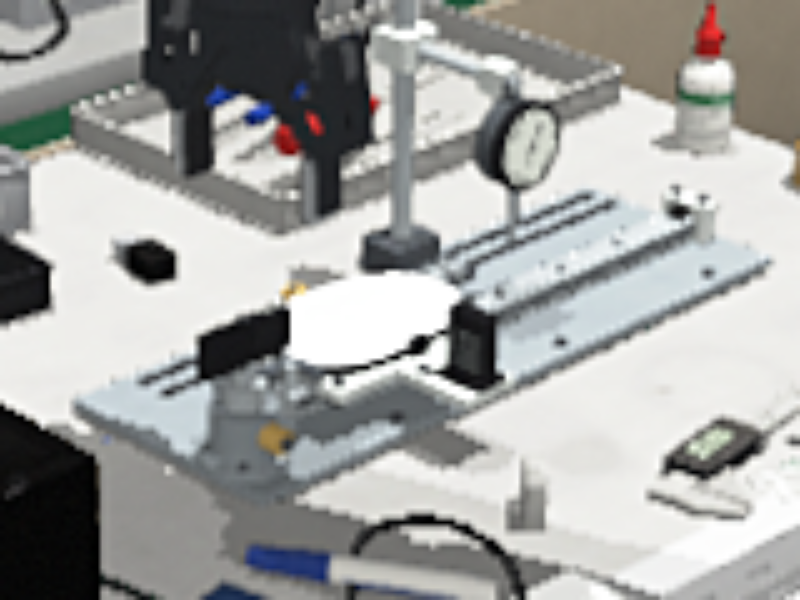

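The crop shows the open fingers at (195,140) and (320,190), above and straddling the black bar at (243,340), so the way down is clear.

```bash
python3 -m creep '1 6 4 20 0;1 0 0 25 0;1 0 0 25 0;1 0 0 18 0;1 0 0 0 0;0 0 0 0 0;0 0 0 0 0;0 0 0 0 0'
python3 -m creep '0 0 0 0 0;0 0 0 0 0;0 0 0 0 0;0 0 0 0 0'
python3 -c "
from h import *
go(.5185,.1625,.068,94)"
```

```text
time_s: 4.95
position: [0.5213, 0.1629, 0.0747]
orientation: [[-0.069, 0.998, 0.002], [0.998, 0.069, 0.001], [0.001, 0.002, -1.0]]
contact_force: [-0.5, -0.0, 0.3]
width: 0.516
finger_force: 0.0
time_s: 5.35
position: [0.5193, 0.1626, 0.0738]
orientation: [[-0.069, 0.998, -0.002], [0.998, 0.069, -0.0], [0.0, -0.002, -1.0]]
contact_force: [-12.9, -2.0, 16.5]
width: 0.13
finger_force: 59.6
t 5.35 pos [0.5193 0.1626 0.0738] head 94.0 turn units -0.0
mm after turn: -0.0 -0.8 5.8
```

```bash
python3 -m creep '0 0 -2 -1 0;0 0 0 0 -1;0 0 0 0 -1;0 0 0 0 -1;0 0 0 0 -1'
python3 -m creep '0 0 0 0 -1;0 0 0 0 -1;0 0 0 0 -1;0 0 0 0 -1'
```

```text
time_s: 5.85
position: [0.5188, 0.1625, 0.0741]
orientation: [[-0.473, 0.881, 0.0], [0.881, 0.473, -0.0], [-0.0, 0.0, -1.0]]
contact_force: [4.3, -0.6, -6.7]
width: 0.127
finger_force: 61.2
time_s: 6.25
position: [0.5189, 0.1626, 0.0741]
orientation: [[-0.79, 0.613, 0.0], [0.613, 0.79, -0.0], [-0.0, 0.0, -1.0]]
contact_force: [4.6, -0.2, -8.3]
width: 0.125
finger_force: 61.2
```

```bash
python3 -m creep '0 0 0 0 -1;0 0 0 0 -1;0 0 0 0 -1;0 0 0 0 -0.8;0 0 0 0 0'
python3 -m creep '1 0 0 0 0;1 0 0 0 0;1 0 0 0 0;1 0 0 0 0;1 0 0 0 0;1 0 0 0 0;1 0 0 -30 0;1 0 0 -40 0'
python3 -m creep '1 0 0 -40 0;1 0 0 0 0'
python3 - <<'E'
from h import *
go(.4587,.047,.13,94)
go(.4587,.047,.13,184)
for c in ("scene","top"):
    p,d=env.snapshot(c)
    r=env.trace("lock_grip",c)
    for i in r[:1]:
        P=cloud(c,i["region"],d);P=P[(P[:,2]>.08)&(P[:,2]<.12)]
        print(c,i["score"],len(P),cv2.minAreaRect((P[:,:2]*1000).astype(np.float32)))
    if c=="scene": cv2.imwrite("pics/s2.png",cv2.resize(p[200:320,240:400],None,fx=5,fy=5)[:,:,::-1])
E
```

```text
time_s: 6.75
position: [0.5189, 0.1626, 0.0742]
orientation: [[-0.965, 0.262, 0.001], [0.262, 0.965, 0.0], [-0.001, 0.0, -1.0]]
contact_force: [5.6, 1.7, -9.1]
width: 0.127
finger_force: 62.5
time_s: 7.55
position: [0.5172, 0.1621, 0.1436]
orientation: [[-0.965, 0.263, -0.004], [0.263, 0.965, -0.001], [0.003, -0.002, -1.0]]
contact_force: [-0.5, 0.3, 0.9]
width: 0.999
finger_force: 0.0
time_s: 7.75
position: [0.5207, 0.1633, 0.1895]
orientation: [[-0.965, 0.263, 0.007], [0.263, 0.965, 0.002], [-0.006, 0.004, -1.0]]
contact_force: [0.4, 0.2, -0.2]
width: 1.002
finger_force: 0.0
t 7.75 pos [0.5207 0.1633 0.1895] head 164.8 turn units 11.79
mm after turn: -111.6 -70.0 59.5
t 7.75 pos [0.5207 0.1633 0.1895] head 164.8 turn units -3.21
mm after turn: 70.0 -111.6 59.5
scene 0.76 128 ((517.9611206054688, 165.460205078125), (14.879791259765625, 71.51244354248047), 74.32498931884766)
```

View pics/s2.png

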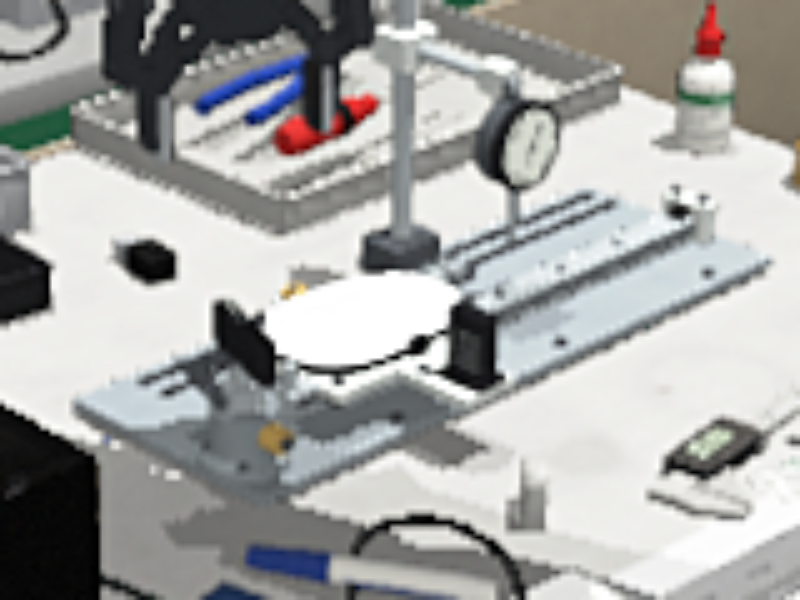

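The bar at (243,340) has swung across the rail, about 70° from its first heading, and the fingers are clear of it. Before the tab grasp I'll check joint 6 for range.

```bash
python3 -c "
from h import *
print(env.sense()['joint_pos'])"
```

```text
[ 1.74058291e+01  1.80464900e+01 -1.18363919e+00  7.08430207e+01
  1.56086881e-03  3.26396141e+01]
```

```bash
python3 -m creep '1 0 0 0 -1;1 0 0 0 -1;1 0 0 0 -1;1 0 0 0 -0.21;1 24 -37 0 0;1 24 -37 0 0;1 24 -37 0 0;1 0 0 0 0'
python3 -c "
from h import *
go(.456,.047,.056,184)"
```

```text
time_s: 8.75
position: [0.4519, 0.0436, 0.1839]
orientation: [[-0.998, -0.065, -0.002], [-0.065, 0.998, -0.001], [0.002, -0.001, -1.0]]
contact_force: [0.5, -0.2, 0.4]
width: 0.998
finger_force: 0.0
t 8.75 pos [0.4519 0.0436 0.1839] head -176.3 turn units -0.05
mm after turn: -4.3 3.1 127.9
```

```bash
python3 -m creep '1 -4 3 30 0;1 0 0 30 0;1 0 0 30 0;1 0 0 30 0;1 0 0 0 0;1 0 0 0 0'
python3 -c "
from h import *
go(.456,.047,.056,184)"
```

```text
time_s: 9.35
position: [0.458, 0.0502, 0.0645]
orientation: [[-0.998, -0.069, -0.001], [-0.069, 0.998, -0.0], [0.001, 0.0, -1.0]]
contact_force: [0.3, -0.2, 0.9]
width: 1.001
finger_force: 0.0
t 9.35 pos [0.458  0.0502 0.0645] head -176.0 turn units -0.0
mm after turn: 2.2 -3.0 8.5
```

```bash
python3 -m creep '1 2 -3 7 0;1 0 0 0 0;0 0 0 0 0;0 0 0 0 0;0 0 0 0 0;0 0 0 0 0;0 0 0 0 0;0 0 0 0 0'
python3 -m creep '0 0 0 0 0;0 0 0 0 0;0 0 0 0 0'
python3 - <<'E'
from h import *
go(.456,.047,.056,184)
for c in ("scene","top"):
    env.snapshot(c)
    for q in ("notch","ball","shuttle_grip"): print(c,q,[(np.round(x["location"],4).tolist(),round(x["score"],2)) for x in env.tip_of(q,c)[:1]])
E
```

```text
time_s: 10.15
position: [0.4566, 0.0461, 0.0576]
orientation: [[-0.998, -0.069, 0.0], [-0.069, 0.998, -0.002], [-0.0, -0.002, -1.0]]
contact_force: [-1.5, -7.3, 6.3]
width: 0.156
finger_force: 58.2
time_s: 10.45
position: [0.4566, 0.0461, 0.0576]
orientation: [[-0.998, -0.069, 0.0], [-0.069, 0.998, -0.002], [-0.0, -0.002, -1.0]]
contact_force: [-1.8, -6.7, 6.1]
width: 0.158
finger_force: 58.2
t 10.45 pos [0.4566 0.0461 0.0576] head -176.0 turn units -0.01
mm after turn: 0.5 0.9 1.6
scene notch [([0.607, -0.076, 0.0248], 0.84)]
scene ball [([0.515, 0.1648, 0.0869], 0.73)]
scene shuttle_grip [([0.4624, 0.0475, 0.0714], 0.62)]
top notch [([0.6084, -0.0807, 0.0213], 0.68)]
top ball []
top shuttle_grip []
```

```bash
python3 -m creep '0 0 -8 0 0;0 0 -15 0 0;0 0 -15 0 0;0 0 -15 0 0;0 0 -15 0 0;0 0 -15 0 0;0 0 -10 0 0;0 0 0 0 0'
python3 - <<'E'
from h import *
s=env.sense();print(s["contact_force"])
for c in ("scene","top"):
    p,d=env.snapshot(c)
    if c=="top": cv2.imwrite("pics/t3.png",cv2.resize(p[200:320,210:410],None,fx=4,fy=4)[:,:,::-1])
    for q in ("notch","ball","shuttle_grip"): print(c,q,[(np.round(x["location"],4).tolist(),round(x["score"],2)) for x in env.tip_of(q,c)[:1]])
E
```

```text
time_s: 11.65
position: [0.4591, -0.0466, 0.0574]
orientation: [[-0.998, -0.068, -0.006], [-0.068, 0.998, 0.0], [0.006, 0.001, -1.0]]
contact_force: [-34.3, 2.8, 38.5]
width: 0.158
finger_force: 62.0
[-34.27023179   2.79704935  38.5340686 ]
scene notch [([0.6078, -0.0773, 0.0267], 0.82)]
scene ball [([0.6035, -0.0446, 0.0261], 0.61)]
scene shuttle_grip [([0.4636, -0.0449, 0.0714], 0.86)]
top notch [([0.5198, 0.1645, 0.087], 0.71)]
top ball []
top shuttle_grip [([0.7717, 0.0261, 0.0031], 0.53)]
```

View pics/t3.png

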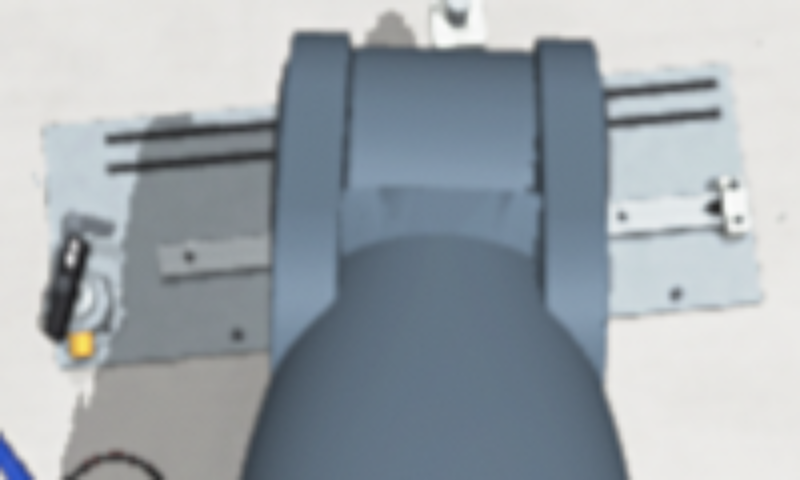

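The top view shows the handle still free at (65,285). The rail slots run from (105,140) to (715,85), and the arm hides the tab. The side force suggests I'm moving off the rail line, so I'll get the rail direction from those pixels.

```bash
python3 - <<'E'
from h import *
I=env.camera_info("top");T=np.array(I["cam_to_world"])
def w(u,v,h):
    n=cv2.undistortPoints(np.array([[[210+u/4,200+v/4]]]),I["K"],np.array(I["distortion"]))[0,0]
    r=T[:3,:3]@np.r_[n,1]; return T[:3,3]+r*(h-T[2,3])/r[2]
for a,b in (((105,140),(715,85)),((105,168),(718,115)),((40,125),(728,66)),((62,368),(762,300))):
    A,B=w(*a,.012),w(*b,.012); d=B-A; print(A.round(4),B.round(4),np.degrees(np.arctan2(d[0],-d[1])).round(2))
E
python3 -m creep '0 2 0 0 0;0 2 0 0 0;0 0 0 0 0'
```

```text
[0.6289 0.1454 0.012 ] [ 0.6391 -0.2527  0.012 ] 1.46
[0.6102 0.146  0.012 ] [ 0.6187 -0.2525  0.012 ] 1.22
[0.6418 0.1869 0.012 ] [ 0.6513 -0.2626  0.012 ] 1.21
[0.4822 0.1775 0.012 ] [ 0.4955 -0.2674  0.012 ] 1.71
time_s: 12.35
position: [0.459, -0.0458, 0.0576]
orientation: [[-0.998, -0.07, 0.0], [-0.07, 0.998, 0.001], [-0.0, 0.001, -1.0]]
contact_force: [-2.2, 3.8, 7.2]
width: 0.16
finger_force: 59.7
```

The rail yaw is really about 1.4°, so I need about +0.46 mm of tool x for every 10 mm along the rail. Some 35 mm remain.

```bash
f(){ grep -E 'position|contact'; }
python3 -m creep '0 0.3 -7 0 0;0 0.3 -7 0 0;0 0 0 0 0;0 0 0 0 0'|f
python3 -m creep '0 0.1 -2 0 0;0 0 0 0 0;0 0 0 0 0'|f
python3 -m creep '0 0.1 -2 0 0;0 0 0 0 0;0 0 0 0 0'|f
python3 -m creep '0 0.1 -2 0 0;0 0 0 0 0;0 0 0 0 0'|f
python3 -m creep '0 0.1 -2 0 0;0 0 0 0 0;0 0 0 0 0'|f
```

```text
position: [0.4594, -0.0601, 0.0576]
contact_force: [-2.9, 3.8, 8.2]
position: [0.4595, -0.062, 0.0576]
contact_force: [-2.2, 3.4, 8.8]
position: [0.4595, -0.064, 0.0576]
contact_force: [-2.0, 4.2, 9.1]
position: [0.4596, -0.066, 0.0576]
contact_force: [-3.0, 2.8, 9.4]
position: [0.4596, -0.068, 0.0575]
contact_force: [-2.8, 3.2, 8.0]
```

```bash
f(){ grep -E 'position|contact'; }
python3 -m creep '0 0.1 -2 0 0;0 0 0 0 0;0 0 0 0 0'|f
python3 -m creep '0 0.1 -2 0 0;0 0 0 0 0;0 0 0 0 0'|f
python3 -m creep '0 0.1 -2 0 0;0 0 0 0 0;0 0 0 0 0'|f
python3 -m creep '0 0 -1 0 0;0 0 0 0 0;0 0 0 0 0'|f
python3 -m creep '0 0.1 -1 0 0;0 0 0 0 0;0 0 0 0 0'|f
```

```text
position: [0.4596, -0.07, 0.0575]
contact_force: [-3.4, 3.4, 8.3]
position: [0.4597, -0.0719, 0.0576]
contact_force: [-3.2, 5.1, 7.6]
position: [0.4598, -0.0739, 0.0576]
contact_force: [-2.7, 4.3, 8.0]
position: [0.4598, -0.0749, 0.0575]
contact_force: [-3.2, 4.6, 8.6]
position: [0.4598, -0.0759, 0.0576]
contact_force: [-1.8, 3.6, 9.0]
```

```bash
f(){ grep -E 'position|contact'; }
python3 -m creep '0 0 -1 0 0;0 0 0 0 0;0 0 0 0 0'|f
python3 -m creep '0 0.1 -1 0 0;0 0 0 0 0;0 0 0 0 0'|f
python3 -m creep '0 0 -1 0 0;0 0 0 0 0;0 0 0 0 0'|f
python3 -m creep '0 0.1 -1 0 0;0 0 0 0 0;0 0 0 0 0'|f
python3 -c "
from h import *
for i in range(2):
    p,d=env.snapshot('scene')
    for q in ('notch','ball','shuttle_grip'): print(q,[(np.round(x['location'],4).tolist(),round(x['score'],2)) for x in env.tip_of(q,'scene')[:1]])
cv2.imwrite('pics/s4.png',cv2.resize(p[220:300,290:390],None,fx=8,fy=7)[:,:,::-1])"
```

```text
position: [0.4598, -0.077, 0.0575]
contact_force: [-2.7, 3.4, 8.3]
position: [0.4599, -0.078, 0.0576]
contact_force: [-2.3, 3.3, 8.4]
position: [0.4599, -0.0791, 0.0576]
contact_force: [-3.4, 2.1, 8.1]
position: [0.4599, -0.0801, 0.0576]
contact_force: [-2.4, 2.8, 8.4]
notch [([0.6082, -0.0778, 0.0289], 0.77)]
ball [([0.6046, -0.0795, 0.0267], 0.73)]
shuttle_grip [([0.4618, -0.0757, 0.0716], 0.89)]
notch [([0.6079, -0.0787, 0.0316], 0.86)]
ball [([0.6041, -0.0758, 0.0286], 0.88)]
shuttle_grip [([0.4611, -0.0802, 0.075], 0.56)]
```

View pics/s4.png

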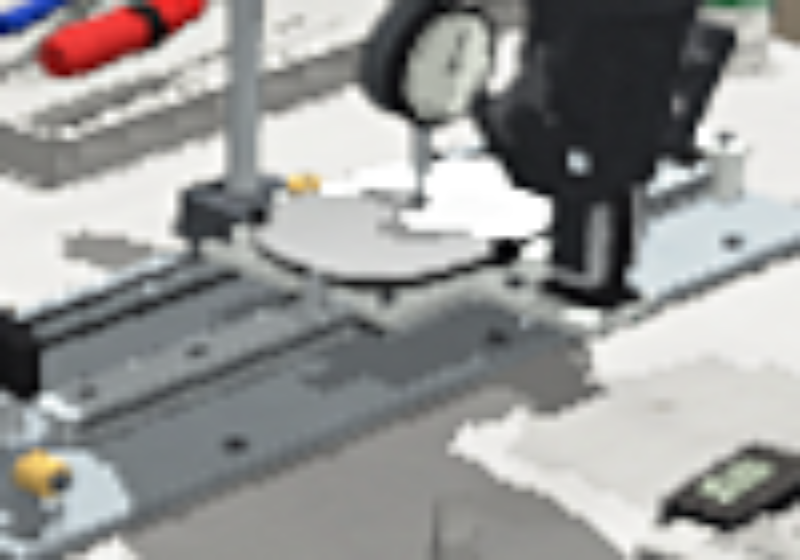

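The glass sits under the stem at (415,200), and the plunger at (303,183) is by the foot. The force peaked near y=-0.073 and dipped near -0.079, so the ball is past the first dowel's top. I'll probe on for the rise on the far side.

```bash
f(){ grep -E 'position|contact'; }
python3 -m creep '0 0 0 0 0;0 0 0 0 0'|f
python3 -m creep '0 0 -1 0 0;0 0 0 0 0;0 0 0 0 0'|f
python3 -m creep '0 0.1 -1 0 0;0 0 0 0 0;0 0 0 0 0'|f
python3 -m creep '0 0 0 0 0'|f
python3 -m creep '0 0 -1 0 0;0 0 0 0 0;0 0 0 0 0'|f
python3 -m creep '0 0 0 0 0'|f
```

```text
position: [0.4599, -0.0801, 0.0575]
contact_force: [-2.9, 2.9, 7.4]
position: [0.46, -0.0811, 0.0576]
contact_force: [-3.0, 1.7, 7.7]
position: [0.46, -0.0822, 0.0576]
contact_force: [-2.8, 2.3, 7.6]
position: [0.46, -0.0822, 0.0576]
contact_force: [-2.7, 1.6, 8.0]
position: [0.46, -0.0832, 0.0576]
contact_force: [-3.1, 1.0, 7.1]
position: [0.46, -0.0832, 0.0576]
contact_force: [-2.9, 0.8, 7.5]
```

```bash
f(){ grep -E 'position|contact'; }
for i in 1; do python3 -m creep '0 0 -1 0 0;0 0 0 0 0;0 0 0 0 0'|f; python3 -m creep '0 0 0 0 0'|f; done
python3 -m creep '0 0 -1 0 0;0 0 0 0 0;0 0 0 0 0'|f
python3 -m creep '0 0 0 0 0'|f
```

```text
position: [0.46, -0.084, 0.0575]
contact_force: [-2.7, 4.0, 8.9]
position: [0.4601, -0.084, 0.0576]
contact_force: [-2.3, 4.3, 8.8]
position: [0.46, -0.0848, 0.0575]
contact_force: [-2.1, 5.5, 8.0]
position: [0.46, -0.0848, 0.0575]
contact_force: [-3.2, 5.2, 8.8]
```

The force jumps from 0.9 N to 4.2 N at y≈-0.0838. That fits the first dowel contact at -0.070 and its top at -0.077, so the notch is there. I'll back off 1 mm, check, and hand in.

```bash
python3 -m creep '0 0 1 0 0;0 0 0 0 0;0 0 0 0 0;0 0 0 0 0;0 0 0 0 0;0 0 0 0 0'
python3 - <<'E'
from h import *
p,d=env.snapshot("scene")
for q in ("notch","ball","lock_grip"): print(q,[np.round(x["location"],4).tolist() for x in env.tip_of(q,"scene")[:1]])
P=cloud("scene",env.trace("lock_grip","scene")[0]["region"],d);P=P[(P[:,2]>.08)&(P[:,2]<.12)]
print(cv2.minAreaRect((P[:,:2]*1000).astype(np.float32)))
E
```

```text
time_s: 19.75
position: [0.46, -0.0839, 0.0575]
orientation: [[-0.998, -0.07, 0.0], [-0.07, 0.998, 0.001], [-0.0, 0.001, -1.0]]
contact_force: [-4.0, 5.5, 7.9]
width: 0.154
finger_force: 59.9
notch [[0.6053, -0.0779, 0.0273]]
ball [[0.3796, 0.0778, -0.0026]]
lock_grip [[0.5167, 0.1641, 0.0846]]Traceback (most recent call last):
  File "<stdin>", line 4, in <module>
IndexError: list index out of range
```

```bash
f(){ grep -E 'position|contact'; }
python3 -m creep '0 0 0.5 0 0;0 0 0 0 0;0 0 0 0 0;0 0 0 0 0'|f
python3 -m creep '0 0 0 0 0;0 0 0 0 0'|f
python3 - <<'E'
from h import *
p,d=env.snapshot("scene"); cv2.imwrite("pics/s5.png",cv2.resize(p[210:300,280:390],None,fx=7,fy=6)[:,:,::-1])
E
```

```text
position: [0.46, -0.0835, 0.0576]
contact_force: [-2.5, 3.7, 8.6]
position: [0.46, -0.0835, 0.0576]
contact_force: [-2.4, 1.9, 7.7]
```

View pics/s5.png

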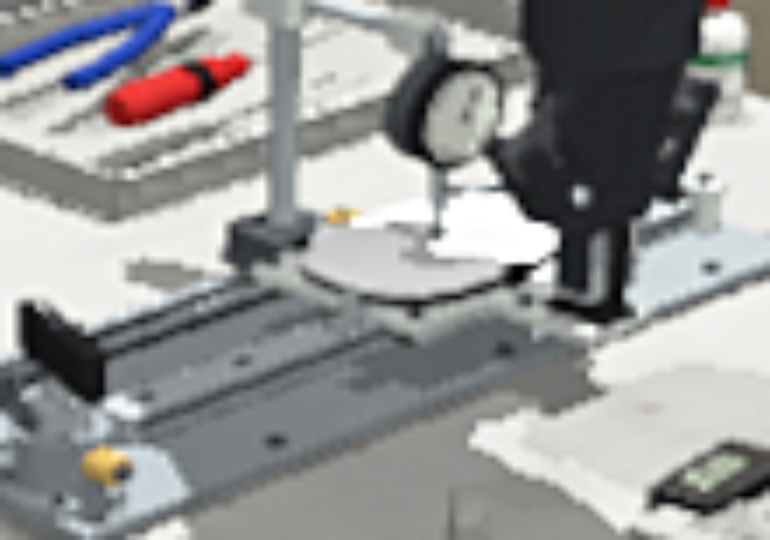

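The force falls back to 2–4 N, so the ball lies at the bottom of the notch. The picture shows the handle at (60,350) still free, the glass under the stem at (437,230) and the tab at (597,270) held by the fingers. I'll hand in now.

```bash
python3 -c "
from workcell import env
print(env.job_done())"
```

```text
the job is handed in; nothing more can be done
None
```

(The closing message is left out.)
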